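# Feel out the loaded box and slide it to the stop rail

### The arm

A 7-joint arm with a two-finger parallel gripper is mounted at the origin on the work surface. World frame = base frame: x ahead of the robot, y to its left, z up, the work surface at z = 0. Lengths are in mm, angles in degrees, forces in N, time in s.
With the tool pointing down it reaches from about 425 to 1025 mm from the base axis. Payload 3.6 kg.
Tool frame: the origin (TCP) lies at the very end of the fingers, on their centre line; the grasp point (between the pads) lies 19 mm behind it (r.grip_point_offset is the distance from the TCP to the grasp point, in mm); z points along the fingers, x is the direction in which the jaws open and shut, and the axes are right-handed (so a half turn about z gives the same grasp; the last joint's range is limited). The gripper opens to 85 mm and grips with 20 to 120 N. Pads are 22 mm wide; open, the fingers measure 114 mm over their backs; the gripper's body (76 mm by 85 mm) begins 54 mm behind the grasp point. The pads swing forward as they close: fully open they stand 13 mm farther back than shut.
Start: joints at [-72.508, 33.873, 2.773, 92.16, -1.908, 54.013, -1.931], TCP at [281.523, 668.113, 231.302] pointing down, gripper open.
Joint ranges: [-153.93, 153.93], [-27.13, 128.08], [-72.61, 78.16], [10.71, 143.7], [-87.88, 267.88], [4.46, 118.87], [-176.78, 176.78]. Speed limits (degrees/s): [147.25, 147.25, 180, 180, 180, 180, 180].

### API

Orientations are given as [roll, pitch, yaw] about the fixed x, y, z axes, in that order (R = Rz(yaw) Ry(pitch) Rx(roll)).
In Python, from bench import r gives the robot as it stands.
- The arm moves only by the tool carry_out, never from a script. Its argument "motion" is a list of rows, each a list of 7 numbers: the shift along the tool's x, y, z in cm, then the turn, a rotation vector about the tool's x, y, z in degrees, then the finger opening in cm, from 0 to 8.54. A call has 1 to 20 rows; each row is the pose to reach, as a shift and turn from the pose commanded when the call began, along the tool's axes at that moment; what a row does not reach only later rows make up. A row lasts 1/10 s, in which the tool goes at most 50 mm and 8.59 degrees, less where a joint would pass 70% of its speed; a pose out of reach is approached as far as the arm can. A call with a gripper value outside its range is refused whole. The fingers move at their own pace and stop on an object; "squeeze" is the grip in N (left out, the last holds). Time passes only in rows, so rows that repeat a pose let the fingers close. It gives the time, the measured TCP pose, the force and the opening at its end, in the units of the state.
- r.observe(): the state, without advancing time (a new reading comes with each control period).
- r.grab_frame(name): name is "scene" or "side" or "wrist"; returns (picture, depth): 420x560x3 uint8, red, green, blue; 420x560 float32, mm along the optical axis (not along the pixel's ray), 0 where there is no reading.
- r.camera_params(name): a dict with "mtx" (3x3 intrinsics, pixels), "dist_coeffs" ([k1, k2, p1, p2, k3] as OpenCV has them; the pictures are not rectified), "position" and "rotation" of the camera in the world. Camera axes: x right, y up, looking along -z (the intrinsics and any distortion apply to the point x, -y, -z); pixel columns grow to the right and rows downward; lengths in mm; the calibration is good to about 2 mm. A picture is of the moment at which its call begins: read the wrist's pose just before it. camera_params takes no time and is no camera call; for the wrist camera it gives the pose at the moment of the call.
- r.sign_off(): hands the job in, once; it reports no verdict.
Trained networks look in the newest picture that a camera, given by its name, has taken for a name from the list of things; names that differ only in an ending like _2 or _b are one class to them, and where a whole thing is asked for, a point or a joint stands for the part that bears it (a point fixed in the world has none). Each returns a list of dicts, best first, with "score" (0 to 1); they miss things now and then, are a little off and sometimes report something else, mostly with a low value. They report only what shows in the picture. A call takes as long as a camera call. They do not tell look-alikes from the thing itself.
- r.recognise(camera, thing): "position" ([x, y, z] in mm, in the coordinates of the camera as it stood for that picture, good to about 4 mm: the middle of the surface that is visible of it).
- r.outline_of(camera, thing): "mask" (420x560 bool, what is visible of it).
- r.pinpoint(camera, thing): "position" ([x, y, z] in mm, in the coordinates of the camera as it stood for that picture, good to about 4 mm: a listed point, or the origin of a listed thing).
The state is a dict: "t": time; "q": joint angles; "joint_vel": joint speeds; "joint_efforts": joint torques, N m; "tcp_pos": TCP position; "tcp_rot": TCP orientation; "contact_force": force on the tool from outside, world axes, zero at the start; "moment": the same for the moment, N m; "grip_width": finger opening in mm.
Only numpy, scipy, OpenCV 4.12 (cv2) and the standard library are available. Lean on these libraries where they do the work, as an engineer would, in place of code of your own. Each camera call takes 0.05 s, during which the arm holds its last target. There are 200 camera calls.

### The job

Three identical closed wooden boxes stand on the clog maker's bench in front of the dark stop rail; one holds a steel block and is much heavier than the other two, which are empty. Find it by feel and slide it up to the rail until one side lies flat against it, and leave the two empty boxes standing on the bench at least 5 cm clear of the rail. The bottoms are only tacked on, so do not lift or tip any box, and leave the clogs, the jar and the hammer as they are.

Things in the scene. Friction and masses are not known exactly. Their poses are not given: they have to be found in the camera images.
- box_a: one of three identical closed boxes, 80 x 80 x 48 mm high, light wood, red band, browner lid with brass tacks; two weigh 0.16 kg, the one with the steel block 0.7 to 1.0 kg, which one changes every time. Origin: centre of the underside; z up, x and y square to the sides. The face towards the rail starts 90 to 145 mm short of it, turned up to 15 degrees to it
- box_b: another of the three boxes, same looks, size and axes as box_a
- box_c: another of the three boxes, same looks, size and axes as box_a
- rail: dark wooden stop rail fixed to the bench, 600 mm long, 32 mm high, 30 mm thick, a steel bracket behind each end. Origin: middle of the front face (towards the boxes and robot) at bench level; x points squarely away from the boxes into the rail, y along it, z up. A box flat against it has its origin at x = -40 mm in this frame
- clog_l: bystander: red clog with a black strap, 255 mm long, 90 mm wide and high, toe along its x; origin under its middle, on the bench
- clog_r: bystander: the other red clog, same size
- jar: bystander: amber jar with a steel cap, 68 mm across, 90 mm high; origin at the centre of its underside
- hammer: bystander: hammer lying on the bench, 280 mm long, along its x, head at +x
Things that resemble listed ones, but are neither listed nor needed, are in the scene too. What is shaped like the box_a but blue is not meant.

How it is judged (in metres and radians):
At the end, for the whole second after the job is handed in: The heavy box stands with a side against the rail front: gap at its middle under 7 mm, square within 0.1 rad, within the rail's length. The other two boxes keep a gap of about 40 mm or more (origin over 80 mm from the rail). All three upright (0.1 rad) on the bench (8 mm), at rest (((contact force between box_a and table above 4.5 N and x of box_a in the frame of rail between -0.047 and -0.03 m and y of box_a in the frame of rail between -0.27 and 0.27 m and (angle between the x axis of box_a and the x axis of rail, either way round below 0.1 rad or angle between the y axis of box_a and the x axis of rail, either way round below 0.1 rad) and x of each of box_b, box_c in the frame of rail below -0.08 m) or (contact force between box_b and table above 4.5 N and x of box_b in the frame of rail between -0.047 and -0.03 m and y of box_b in the frame of rail between -0.27 and 0.27 m and (angle between the x axis of box_b and the x axis of rail, either way round below 0.1 rad or angle between the y axis of box_b and the x axis of rail, either way round below 0.1 rad) and x of each of box_a, box_c in the frame of rail below -0.08 m) or (contact force between box_c and table above 4.5 N and x of box_c in the frame of rail between -0.047 and -0.03 m and y of box_c in the frame of rail between -0.27 and 0.27 m and (angle between the x axis of box_c and the x axis of rail, either way round below 0.1 rad or angle between the y axis of box_c and the x axis of rail, either way round below 0.1 rad) and x of each of box_a, box_b in the frame of rail below -0.08 m)) and angle between each of box_a, box_b, box_c's own z axis and vertical below 0.1 rad and height (world z) of box_a between -0.008 and 0.008 m and linear speed of each of box_a, box_b, box_c below 0.02 m/s and height (world z) of box_b between -0.008 and 0.008 m and height (world z) of box_c between -0.008 and 0.008 m); the robot touches nothing.
It fails at once if a box is lifted off the bench (20 mm) or tipped (0.4 rad) (height (world z) of any of box_a, box_b, box_c above 0.02 m or angle between any of box_a, box_b, box_c's own z axis and vertical above 0.4 rad).
It fails at once if a clog, the jar or the hammer is moved by more than 30 mm (distance of any of clog_l, clog_r, jar, hammer from where it was at the start of the episode above 0.03 m).
It also fails if it takes over 51 s, if anything falls off the work surface, if the arm or the gripper's body presses on something with over 40 N, if the wrist force passes 120 N, or if a joint passes its speed limit or range.

## Working session

There is one attempt and no reset: what is moved stays moved. The work goes in short steps, Python scripts to look and compute and a tool call to move; the robot and the scene stay as the last step left them, time stands still between calls to the robot, and variables do not carry over. Pictures are saved under pics/ and viewed, about 8 in all and at most 12, crops included, and the job is handed in when it is done.

Besides the shell and the picture viewer there is one more tool, called as name(argument=value, ...), one argument or row to a line, values as JSON. carry_out: Moves the arm, as the interface text tells. Its arguments: {"type":"object","properties":{"motion":{"type":"array"},"squeeze":{"type":"number"}},"required":["motion"]}

```bash
mkdir -p pics; ls; cat > h.py <<'E'
import numpy as np, cv2
from bench import r
def w(cam,p):
    c=r.camera_params(cam); return np.array(c["rotation"])@np.array(p)+np.array(c["position"])
E
python3 - <<'E'
from h import *
ims=[]
for c in ("scene","side"):
    im,d=r.grab_frame(c); ims.append(im)
    cv2.imwrite(f"pics/{c}0.png",im[:,:,::-1])
    P=r.camera_params(c); print(c,np.round(P["position"]),np.shape(P["rotation"]))
    for t in ("box_a","rail","clog_l","jar","hammer"):
        print(t,[(round(o["score"],2),np.round(w(c,o["position"])).tolist()) for o in r.pinpoint(c,t)])
s=r.observe();print(s)
E
```

```text
pics
scene [1168.  749. 1637.] (3,)
box_a [(0.97, [-263425.0, -263843.0, -262956.0]), (0.97, [-274575.0, -274994.0, -274107.0]), (0.96, [-252000.0, -252419.0, -251531.0]), (0.96, [-284527.0, -284946.0, -284058.0]), (0.91, [-276436.0, -276855.0, -275967.0]), (0.83, [-287330.0, -287749.0, -286861.0])]
rail [(0.74, [-259647.0, -260066.0, -259178.0])]
clog_l [(0.97, [-233908.0, -234327.0, -233439.0]), (0.77, [-223023.0, -223442.0, -222554.0])]
jar [(0.62, [-293808.0, -294227.0, -293339.0]), (0.56, [-234128.0, -234547.0, -233659.0])]
hammer [(0.95, [-298639.0, -299058.0, -298170.0])]
side [  39. -855.  690.] (3,)
box_a [(0.97, [37560.0, 36666.0, 38211.0]), (0.93, [33241.0, 32347.0, 33892.0]), (0.83, [28879.0, 27984.0, 29529.0]), (0.7, [31204.0, 30310.0, 31855.0]), (0.6, [34123.0, 33229.0, 34774.0]), (0.39, [27509.0, 26615.0, 28160.0])]
rail [(0.8, [42718.0, 41824.0, 43369.0])]
clog_l [(0.75, [27594.0, 26700.0, 28245.0]), (0.68, [31633.0, 30738.0, 32283.0])]
jar [(0.97, [43631.0, 42737.0, 44282.0])]
hammer [(0.67, [29151.0, 28257.0, 29801.0])]
{'t': 0.6, 'q': array([-72.50807304,  33.86945157,   2.77404852,  92.16094688,
        -1.90783402,  54.01256646,  -1.92906665]), 'joint_vel': array([ 0.06020611, -0.01133297, -0.03966306,  0.05077674,  0.05097025,
        0.06434633,  0.16617189]), 'joint_efforts': array([-1.17338470e-03, -5.48296380e+01,  1.54523369e+00, -1.98416322e+01,
        9.41752834e-03,  1.81020645e-03, -1.33880499e-05]), 'tcp_pos': array([281.52897863, 668.10843295, 231.34642851]), 'tcp_rot': array([ 1.79998224e+02, -3.31941202e-03,  6.71538859e+01]), 'contact_force': array([ 0.85269196,  0.15761057, -0.07720315]), 'moment': array([0.00024256, 0.00545281, 0.01828767]), 'grip_width': 85.22877025458943}
```

```bash
cat > h.py <<'E'
import numpy as np, cv2
from scipy.spatial.transform import Rotation as Ro
from bench import r
def cam(c):
    P=r.camera_params(c); return P,Ro.from_euler("xyz",P["rotation"],degrees=True).as_matrix(),np.array(P["position"])
def w(c,p):
    P,R,t=cam(c); return R@np.array(p)+t
def cloud(c,d):
    P,R,t=cam(c); v,u=np.mgrid[:420,:560]
    n=cv2.undistortPoints(np.stack([u,v],-1).reshape(-1,1,2).astype(float),np.array(P["mtx"]),np.array(P["dist_coeffs"])).reshape(420,560,2)
    return np.stack([n[...,0]*d,-n[...,1]*d,-d],-1)@R.T+t
def px(c,p):
    P,R,t=cam(c); q=(np.array(p)-t)@R*[1,-1,-1]
    return cv2.projectPoints(q.reshape(1,3),np.zeros(3),np.zeros(3),np.array(P["mtx"]),np.array(P["dist_coeffs"]))[0].ravel()
E
python3 - <<'E'
from h import *
for c in ("scene","side"):
    im,d=r.grab_frame(c); X=cloud(c,d); np.savez(f"{c}.npz",im=im,X=X)
    cv2.imwrite(f"pics/{c}0.png",im[:,:,::-1])
    for t in ("box_a","rail","clog_l","jar","hammer"):
        print(c,t,[(round(o["score"],2),np.round(w(c,o["position"])).astype(int).tolist(),np.round(px(c,w(c,o["position"]))).astype(int).tolist()) for o in r.pinpoint(c,t)])
a=cv2.imread("pics/scene0.png")
E
```

```text
scene box_a [(0.95, [490, -173, 0], [250, 169]), (0.91, [328, -95, -1], [296, 158]), (0.88, [490, -6, 6], [280, 197]), (0.7, [473, 165, 2], [317, 225]), (0.68, [543, -305, 0], [217, 156]), (0.57, [392, -293, 1], [249, 136])]
scene rail [(0.86, [646, 1, 0], [248, 224])]
scene clog_l [(0.96, [437, 432, 1], [380, 271]), (0.94, [519, 564, -4], [392, 315]), (0.42, [476, 166, 3], [317, 226])]
scene jar [(0.9, [621, -469, 1], [175, 142])]
scene hammer [(0.72, [383, -447, 0], [226, 113])]
side box_a [(0.88, [489, -2, -1], [282, 221]), (0.82, [476, 170, 2], [254, 195]), (0.81, [537, -303, 2], [356, 277]), (0.73, [332, -95, 0], [246, 255]), (0.7, [487, -167, 1], [310, 252]), (0.68, [394, -293, 0], [304, 295])]
side rail [(0.58, [642, 6, -1], [323, 206])]
side clog_l [(0.97, [437, 434, 0], [215, 165]), (0.87, [516, 568, 4], [222, 146])]
side jar [(0.7, [618, -472, 5], [429, 310]), (0.17, [645, 4, -2], [324, 207])]
side hammer [(0.87, [382, -440, -2], [335, 343])]
```

View pics/scene0.png

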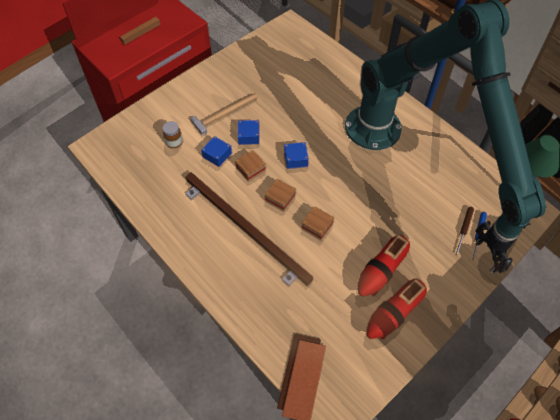

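View pics/side0.png

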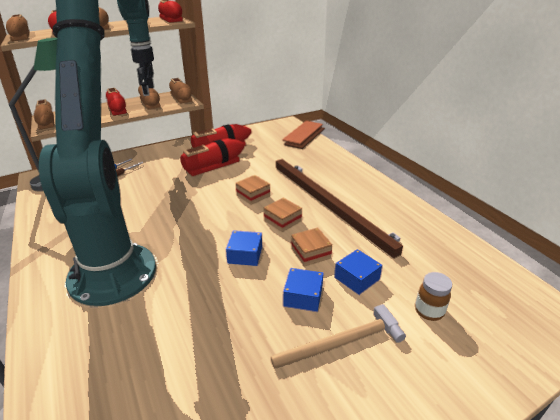

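```bash
python3 - <<'E'
from h import *
for c in ("scene","side"):
    Z=np.load(f"{c}.npz"); X=Z["X"]; im=Z["im"].astype(int)
    blue=im[...,2]>im[...,0]+20
    for n,(x,y) in dict(R=(490,-170),M=(490,-4),L=(475,167),blue=(330,-95)).items():
        m=(np.hypot(X[...,0]-x,X[...,1]-y)<75)&(X[...,2]>41)&(X[...,2]<56)
        p=X[m][:,:2].astype(np.float32); (cx,cy),s,a=cv2.minAreaRect(p)
        print(c,n,m.sum(),round(cx),round(cy),np.round(s),round((a+45)%90-45,1),np.round(p.min(0)),np.round(p.max(0)))
    m=(X[...,2]>26)&(X[...,2]<37)&(X[...,0]>590)&(X[...,0]<720)&(abs(X[...,1])<320)
    print(c,"rail",cv2.minAreaRect(X[m][:,:2].astype(np.float32)))
s=r.observe();print(s["t"],s["tcp_pos"],s["tcp_rot"],s["contact_force"])
E
```

```text
scene R 396 489 -167 [90. 83.] -6.1 [ 444. -214.] [ 535. -126.]
scene M 446 495 -4 [87. 83.] 15.1 [446. -53.] [546.  44.]
scene L 483 476 166 [86. 81.] 13.2 [429. 119.] [524. 213.]
scene blue 376 335 -94 [91. 79.] -34.4 [ 280. -150.] [388. -39.]
scene rail ((673.6550903320312, 3.6522216796875), (56.18861389160156, 601.8866577148438), 4.139746189117432)
side R 681 485 -170 [83. 82.] -5.0 [ 443. -214.] [ 528. -127.]
side M 509 491 -3 [83. 84.] 14.5 [441. -50.] [539.  44.]
side L 383 470 168 [84. 83.] 13.6 [424. 123.] [519. 213.]
side blue 664 330 -92 [84. 80.] -35.2 [ 276. -148.] [383. -36.]
side rail ((659.2927856445312, 7.198333740234375), (35.44523620605469, 603.2776489257812), 4.352543354034424)
1.2 [281.52156121 668.11236751 231.28192663] [1.79997769e+02 5.31471895e-04 6.71533023e+01] [ 0.73196578 -0.21375741  0.30709213]
```

carry_out(
  motion=[
    [-42,30.7,0,0,0,-27,4],
    [-42,30.7,0,0,0,-27,4],
    [-42,30.7,0,0,0,-27,4],
    [-42,30.7,0,0,0,-27,4],
    [-42,30.7,0,0,0,-27,4],
    [-42,30.7,0,0,0,-27,4],
    [-42,30.7,0,0,0,-27,4],
    [-42,30.7,0,0,0,-27,4],
    [-42,30.7,0,0,0,-27,4],
    [-42,30.7,0,0,0,-27,4],
    [-42,30.7,0,0,0,-27,4],
    [-42,30.7,0,0,0,-27,4],
    [-42,30.7,0,0,0,-27,4],
    [-42,30.7,13,0,0,-27,4],
    [-42,30.7,13,0,0,-27,4],
    [-42,30.7,13,0,0,-27,4],
    [-42,30.7,13,0,0,-27,4],
    [-42,30.7,13,0,0,-27,4],
  ],
)

```text
t: 3.0
tcp_pos: [401.3, 163.4, 101.3]
tcp_rot: [-180.0, -0.0, 94.3]
contact_force: [0.4, 0.3, 0.3]
grip_width: 40.1
```

carry_out(
  motion=[
    [0,0,4.5,0,0,0,4],
    [0,0,8.5,0,0,0,4],
    [0,0,8.5,0,0,0,4],
    [0,0,8.5,0,0,0,4],
  ],
)

```text
t: 3.4
tcp_pos: [402.0, 162.7, 17.5]
tcp_rot: [179.9, -0.0, 94.2]
contact_force: [0.0, -0.4, 0.3]
grip_width: 40.1
```

carry_out(
  motion=[
    [0,0.5,0,0,0,0,4],
    [0,1,0,0,0,0,4],
    [0,1.5,0,0,0,0,4],
    [0,2,0,0,0,0,4],
    [0,2.5,0,0,0,0,4],
    [0,2.8,0,0,0,0,4],
    [0,3.1,0,0,0,0,4],
  ],
)

```text
t: 4.1
tcp_pos: [432.2, 164.1, 16.3]
tcp_rot: [-180.0, 0.0, 94.2]
contact_force: [-0.8, 0.6, -0.1]
grip_width: 40.3
```

carry_out(
  motion=[
    [0,0.3,0,0,0,0,4],
    [0,0.6,0,0,0,0,4],
  ],
)

```text
t: 4.3
tcp_pos: [438.2, 164.5, 16.1]
tcp_rot: [-180.0, 0.0, 94.2]
contact_force: [-2.0, 0.6, -0.2]
grip_width: 40.2
```

carry_out(
  motion=[
    [0,0.3,0,0,0,0,4],
    [0,0.6,0,0,0,0,4],
  ],
)

```text
t: 4.5
tcp_pos: [444.5, 164.8, 16.2]
tcp_rot: [-180.0, 0.0, 94.1]
contact_force: [-1.1, -1.0, -1.4]
grip_width: 39.7
```

carry_out(
  motion=[
    [0,0.3,0,0,0,0,4],
    [0,0.6,0,0,0,0,4],
  ],
)

```text
t: 4.7
tcp_pos: [450.6, 165.3, 16.3]
tcp_rot: [180.0, 0.0, 94.1]
contact_force: [-0.4, -0.1, -0.2]
grip_width: 40.0
```

carry_out(
  motion=[
    [0,-3,0,0,0,0,4],
    [0,-3,-5,0,0,0,4],
    [0,-3,-7,0,0,0,4],
    [-17.3,-3.6,-7,0,0,0,4],
    [-17.3,-3.6,-7,0,0,0,4],
    [-17.3,-3.6,-7,0,0,0,4],
    [-17.3,-3.6,-7,0,0,0,4],
    [-17.3,-3.6,-7,0,0,0,4],
    [-17.3,-3.6,-3,0,0,0,4],
    [-17.3,-3.6,0,0,0,0,4],
    [-17.3,-3.6,0,0,0,0,4],
    [-17.3,-3.6,0,0,0,0,4],
  ],
)

```text
t: 5.9
tcp_pos: [426.8, -8.8, 16.3]
tcp_rot: [-179.9, -0.0, 94.2]
contact_force: [-0.7, 1.0, 1.0]
grip_width: 40.0
```

carry_out(
  motion=[
    [0,0.3,0,0,0,0,4],
    [0,0.6,0,0,0,0,4],
    [0,0.9,0,0,0,0,4],
    [0,1.2,0,0,0,0,4],
    [0,1.5,0,0,0,0,4],
  ],
)

```text
t: 6.4
tcp_pos: [441.7, -8.6, 16.7]
tcp_rot: [-180.0, -0.0, 94.2]
contact_force: [-1.0, 0.9, 0.3]
grip_width: 40.0
```

carry_out(
  motion=[
    [0,0.3,0,0,0,0,4],
    [0,0.6,0,0,0,0,4],
  ],
)

```text
t: 6.6
tcp_pos: [447.8, -8.2, 16.3]
tcp_rot: [-180.0, -0.0, 94.2]
contact_force: [-1.5, 0.2, 0.9]
grip_width: 39.9
```

carry_out(
  motion=[
    [0,0.3,0,0,0,0,4],
    [0,0.6,0,0,0,0,4],
  ],
)

```text
t: 6.8
tcp_pos: [453.9, -7.7, 16.3]
tcp_rot: [-180.0, -0.0, 94.2]
contact_force: [-1.4, 1.0, 1.0]
grip_width: 40.1
```

carry_out(
  motion=[
    [0,0.3,0,0,0,0,4],
    [0,0.6,0,0,0,0,4],
  ],
)

```text
t: 7.0
tcp_pos: [460.1, -7.3, 16.3]
tcp_rot: [180.0, -0.0, 94.1]
contact_force: [0.0, 1.0, -0.2]
grip_width: 40.3
```

carry_out(
  motion=[
    [0,-3,0,0,0,0,4],
    [0,-3,-5,0,0,0,4],
    [0,-3,-7,0,0,0,4],
    [-16.2,-5.6,-7,0,0,0,4],
    [-16.2,-5.6,-7,0,0,0,4],
    [-16.2,-5.6,-7,0,0,0,4],
    [-16.2,-5.6,-7,0,0,0,4],
    [-16.2,-5.6,-7,0,0,0,4],
    [-16.2,-5.6,-3,0,0,0,4],
    [-16.2,-5.6,0,0,0,0,4],
    [-16.2,-5.6,0,0,0,0,4],
    [-16.2,-5.6,0,0,0,0,4],
  ],
)

```text
t: 8.2
tcp_pos: [415.8, -171.6, 16.3]
tcp_rot: [-179.9, -0.1, 94.3]
contact_force: [0.1, 0.5, 0.0]
grip_width: 39.8
```

carry_out(
  motion=[
    [0,0.5,0,0,0,0,4],
    [0,1,0,0,0,0,4],
    [0,1.5,0,0,0,0,4],
    [0,2,0,0,0,0,4],
    [0,2.4,0,0,0,0,4],
    [0,2.7,0,0,0,0,4],
    [0,3,0,0,0,0,4],
  ],
)

```text
t: 8.9
tcp_pos: [441.4, -171.8, 16.5]
tcp_rot: [-179.6, 0.0, 94.0]
contact_force: [-5.9, -2.5, 3.8]
grip_width: 40.2
```

carry_out(
  motion=[
    [0,0.3,0,0,0,0,4],
    [0,0.6,0,0,0,0,4],
  ],
)

```text
t: 9.1
tcp_pos: [447.4, -171.6, 16.5]
tcp_rot: [-179.6, 0.0, 93.9]
contact_force: [-5.6, -2.6, 3.8]
grip_width: 39.6
```

carry_out(
  motion=[
    [0,0.3,0,0,0,0,4],
    [0,0.6,0,0,0,0,4],
  ],
)

```text
t: 9.3
tcp_pos: [453.2, -171.1, 16.5]
tcp_rot: [-179.5, 0.0, 94.0]
contact_force: [-6.1, -2.3, 3.8]
grip_width: 39.8
```

carry_out(
  motion=[
    [0,0.3,0,0,0,0,4],
    [0,0.6,0,0,0,0,4],
  ],
)

```text
t: 9.5
tcp_pos: [458.0, -170.1, 16.4]
tcp_rot: [-179.4, -0.0, 94.0]
contact_force: [-6.3, -0.4, 5.3]
grip_width: 40.0
```

carry_out(
  motion=[
    [0,0.5,0,0,0,0,4],
    [0,1,0,0,0,0,4],
    [0,1.5,0,0,0,0,4],
    [0,2,0,0,0,0,4],
    [0,2.5,0,0,0,0,4],
    [0,3,0,0,0,0,4],
    [0,3.5,0,0,0,0,4],
    [0,4,0,0,0,0,4],
    [0,4.5,0,0,0,0,4],
    [0,5,0,0,0,0,4],
    [0,5.5,0,0,0,0,4],
    [0,6,0,0,0,0,4],
    [0,6.5,0,0,0,0,4],
    [0,7,0,0,0,0,4],
    [0,7.5,0,0,0,0,4],
    [0,8,0,0,0,0,4],
    [0,8.5,0,0,0,0,4],
    [0,8.8,0,0,0,0,4],
  ],
)

```text
t: 11.3
tcp_pos: [546.8, -163.5, 16.2]
tcp_rot: [-179.5, -0.0, 94.1]
contact_force: [-6.0, -1.3, 4.1]
grip_width: 39.9
```

```bash
cat > m.py <<'E'
from h import *
import sys
for c in ("scene","side"):
    im,d=r.grab_frame(c); X=cloud(c,d)
    cv2.imwrite(f"pics/{c}{sys.argv[1]}.png",cv2.resize(im[100:320,130:430,::-1],None,fx=2.5,fy=2.5,interpolation=cv2.INTER_CUBIC))
    for o in r.pinpoint(c,"box_a"):
        x,y,z=w(c,o["position"])
        m=(np.hypot(X[...,0]-x,X[...,1]-y)<58)&(X[...,2]>42)&(X[...,2]<54)
        if m.sum()<50: continue
        q=cv2.minAreaRect(X[m][:,:2].astype(np.float32)); t=np.radians(4.2)
        print(c,round(o["score"],2),np.round([x,y,z]),np.round(q[0]),np.round(q[1]),round((q[2]+45)%90-45,1),"railx",round((x-643)*np.cos(t)+(y-3)*np.sin(t),1))
s=r.observe();print(s["t"],s["tcp_pos"],s["contact_force"])
E
python3 m.py 1
```

```text
scene 0.97 [330. -93.   3.] [334. -94.] [88. 81.] -35.3 railx -318.7
scene 0.87 [506. 164.   0.] [506. 164.] [85. 82.] 2.8 railx -124.7
scene 0.8 [ 542. -305.    0.] [ 541. -306.] [82. 88.] 11.7 railx -123.4
scene 0.77 [ 603. -157.   -3.] [ 595. -156.] [89. 83.] 4.6 railx -51.8
scene 0.76 [ 396. -293.    2.] [ 382. -285.] [89. 53.] -40.5 railx -267.8
scene 0.59 [514.  -9.   6.] [517. -10.] [83. 82.] 4.6 railx -129.9
side 0.93 [333. -97.   2.] [330. -93.] [83. 78.] -35.2 railx -316.7
side 0.78 [507.  -7.  -0.] [511.  -9.] [83. 87.] 5.0 railx -136.6
side 0.68 [ 391. -296.   -1.] [ 389. -295.] [85. 80.] -39.7 railx -272.8
side 0.62 [504. 168.   4.] [501. 165.] [84. 84.] 5.3 railx -127.0
side 0.6 [ 538. -298.    3.] [ 537. -306.] [85. 83.] 11.8 railx -126.8
side 0.57 [ 596. -154.   -0.] [ 592. -161.] [96. 79.] 9.8 railx -58.1
11.5 [ 548.10939269 -163.36501984   16.23330626] [-5.03715437 -0.30306045  2.84365526]
```

carry_out(
  motion=[
    [0,0.3,0,0,0,0,4],
    [0,0.6,0,0,0,0,4],
    [0,0.9,0,0,0,0,4],
    [0,1.2,0,0,0,0,4],
    [0,1.4,0,0,0,0,4],
  ],
)

```text
t: 12.0
tcp_pos: [561.6, -162.4, 16.2]
tcp_rot: [-179.6, -0.0, 94.1]
contact_force: [-5.6, -0.9, 3.5]
grip_width: 39.8
```

carry_out(
  motion=[
    [0,0.2,0,0,0,0,4],
    [0,0.4,0,0,0,0,4],
  ],
)

```text
t: 12.2
tcp_pos: [564.9, -162.2, 16.2]
tcp_rot: [-179.5, -0.0, 94.1]
contact_force: [-7.7, -1.1, 4.7]
grip_width: 39.8
```

carry_out(
  motion=[
    [0,0.2,0,0,0,0,4],
    [0,0.4,0,0,0,0,4],
  ],
)

```text
t: 12.4
tcp_pos: [567.0, -162.0, 16.0]
tcp_rot: [-179.3, -0.1, 94.1]
contact_force: [-10.2, -0.8, 7.8]
grip_width: 40.1
```

carry_out(
  motion=[
    [0,0.2,0,0,0,0,4],
    [0,0.4,0,0,0,0,4],
    [0,0.4,0,0,0,0,4],
  ],
)

```text
t: 12.7
tcp_pos: [566.8, -162.0, 15.5]
tcp_rot: [-178.8, -0.1, 94.1]
contact_force: [-14.6, -0.4, 9.1]
grip_width: 39.8
```

Firmly stopped against the rail. I'll retreat slowly, go up and look.

carry_out(
  motion=[
    [0,-0.3,0,0,0,0,4],
    [0,-0.8,0,0,0,0,4],
    [0,-2,0,0,0,0,4],
    [0,-4,0,0,0,0,4],
    [0,-4,-5,0,0,0,4],
    [0,-4,-10,0,0,0,4],
    [0,-4,-15,0,0,0,4],
    [0,-8,-20,0,0,0,4],
    [0,-12,-20,0,0,0,4],
    [0,-12,-20,0,0,0,4],
    [0,-12,-20,0,0,0,4],
  ],
)

```text
t: 13.8
tcp_pos: [457.3, -170.3, 217.3]
tcp_rot: [179.8, 0.1, 94.1]
contact_force: [0.5, 0.0, 0.7]
grip_width: 39.8
```

```bash
python3 m.py 2; python3 - <<'E'
from h import *
im,d=r.grab_frame("wrist"); X=cloud("wrist",d)
cv2.imwrite("pics/wrist2.png",im[:,:,::-1])
t=np.radians(4.2)
m=(X[...,2]>42)&(X[...,2]<54)&(np.hypot(X[...,0]-606,X[...,1]+161)<62)
print(m.sum(), m.sum() and cv2.minAreaRect(X[m][:,:2].astype(np.float32)))
E
```

```text
scene 0.96 [ 616. -158.    1.] [ 618. -153.] [84. 85.] 6.6 railx -38.4
scene 0.85 [ 543. -307.   -2.] [ 540. -306.] [85. 87.] 11.5 railx -122.6
scene 0.83 [513. -11.   4.] [516.  -9.] [84. 85.] 4.9 railx -131.0
scene 0.76 [331. -92.   3.] [335. -93.] [87. 81.] -37.1 railx -317.9
scene 0.7 [507. 160.   4.] [505. 164.] [86. 83.] 4.8 railx -124.5
scene 0.63 [ 394. -292.    5.] [ 391. -295.] [89. 80.] -40.2 railx -269.7
side 0.87 [ 393. -296.    1.] [ 389. -295.] [84. 81.] -39.6 railx -271.7
side 0.83 [508.  -4.   3.] [511.  -8.] [83. 85.] 4.8 railx -135.1
side 0.79 [501. 168.   3.] [500. 165.] [82. 85.] 5.8 railx -129.2
side 0.66 [ 618. -154.    1.] [ 614. -155.] [83. 84.] 4.0 railx -36.5
side 0.63 [330. -93.   1.] [329. -92.] [84. 80.] -35.8 railx -319.2
side 0.58 [ 536. -303.    2.] [ 538. -307.] [83. 83.] 13.0 railx -128.7
14.0 [ 459.0675558  -169.67325919  216.07302729] [-0.11199083 -0.62753711 -0.1370074 ]
5536 ((616.6931762695312, -153.65469360351562), (80.83248901367188, 80.35311126708984), 4.029287338256836)
```

View pics/side2.png

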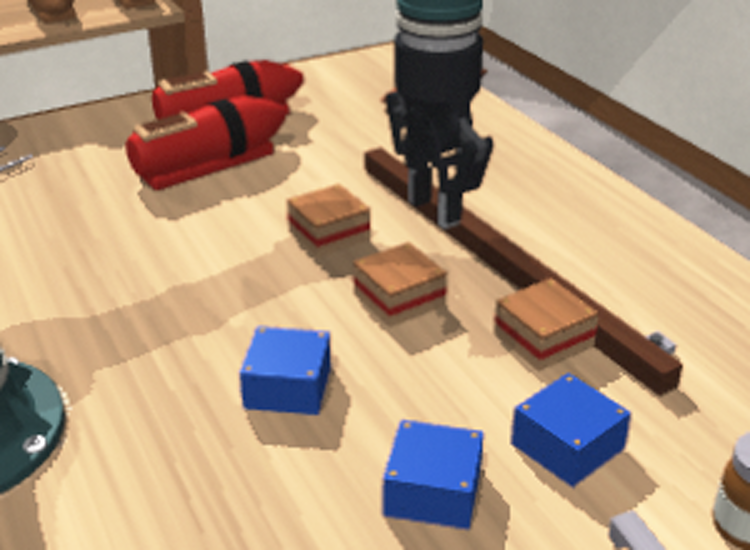

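View pics/wrist2.png

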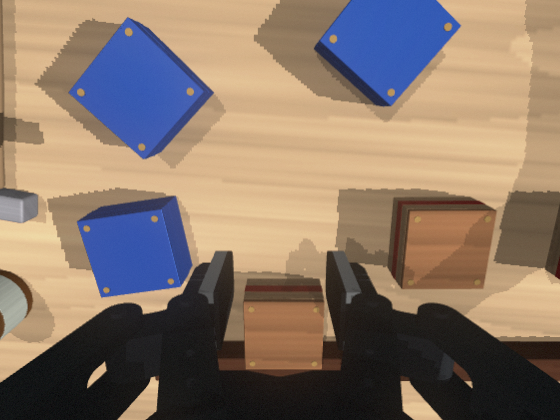

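```bash
python3 -c "
from bench import r
print(r.observe()['contact_force']); print(r.sign_off())"
```

```text
[-0.50276005  0.52361638  0.89487729]
the job is handed in; nothing more can be done
None
```

The heavy box is the one that stood farthest to the robot's right. I slid it flat against the rail and handed the job in at about 14 s.

- **Finding it:** I gave each box a short, low push from behind. The left and middle boxes resisted with about 0 to 2 N, close to the sensor noise. The right one took a steady 6 N or so.
- **Placing it:** I pushed the right box until it stopped, with the push force rising to about 15 N. Then I backed the arm off and raised it clear.
- **Last checks:**
  - **Heavy box:** Its origin measured 36 to 38 mm from the rail front, where 40 is flat, so it agrees within camera error. The wrist view puts it at 4.0° against 4.2° for the rail. The scene camera's coarser fit gave 6.6°, still within tolerance.
  - **Empty boxes:** Their origins are about 125 to 135 mm from the rail, so their near faces are 85 mm or more clear.
  - **Clogs, jar and hammer:** I did not measure these again. The arm passed well above the clogs and never went near the jar or hammer.
- **Viewing:** I viewed four pictures. In the side view the heavy box sits against the rail at about pixel (545, 320), with the two empty ones well back. The wrist view also shows it against the rail, at about (283, 330).

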